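# Draw the next slide case from the feeder for the microscope

### The job

The next lesson needs a blue slide case. Slide the bottom case out through the front slot of the feeder that holds the blue cases, so that the rest of that stack drops down flat in the feeder, then set it down (not drop it) flat inside the white tray and let go.

Things in the scene. Friction and masses are not known exactly. Their poses are not given: they have to be found in the camera images.
- blue_bottom_center (a point): Centre of the bottom blue slide case, a closed flat plastic box 100 mm long (x), 40 wide (y), 14 thick (z), 50 g. It lies in the blue feeder, underside 16 mm above the table, its front 36 mm standing out of the slot, free on both sides and below: pinch it there across its width, low enough to hold but with the finger tips not below its underside. Its x points from that end into the feeder.
- blue_top_center (a point): Centre of the uppermost of the four blue slide cases in the stack (same size, 100 x 40 x 14 mm). At the start it is 65 mm above the table, after the bottom case is drawn out it should be 51 mm above it.
- blue_feeder: Fixed aluminium feeder of the blue cases: base 112 (x) by 52 mm (y), 16 high; corner angles up to 78 mm round the stack, 2 mm play. Origin under its centre, on the table. The front, with a 17 mm high slot, faces its own -x: draw the case out level that way; it is free after about 65 mm. An equal feeder with orange cases stands near; they may have swapped places.
- white_tray: Fixed shallow white tray, 148 (x) by 118 mm (y) outside, 140 by 110 inside, floor 4 mm thick, rim 12 mm above the table. Origin under its centre, on the table. It is at the left or right of the bench, a yellow kit box with dark foam on the other side. A case may lie in it at any angle.

How it is judged:
On the way:
1. the bottom blue case is drawn out of the feeder and the rest of the stack has dropped one step and lies flat (horizontal distance between blue_bottom_center and blue_feeder above 0.095 m and z of blue_top_center in the frame of blue_feeder below 0.056 m and angle between blue_top_center's own z axis and vertical below 0.1 rad), for 0.1 s.
At the end, for the whole second after the job is handed in: The blue case from the bottom lies flat (3 degrees) and at rest on the white tray's floor, inside the rim at any angle; the other three are still stacked in the feeder, at rest, one case lower (top one within 5 mm in height, 15 mm of the feeder's centre, 6 degrees) (x of blue_bottom_center in the frame of white_tray between -0.055 and 0.055 m and y of blue_bottom_center in the frame of white_tray between -0.04 and 0.04 m and z of blue_bottom_center in the frame of white_tray below 0.014 m and angle between blue_bottom_center's own z axis and vertical below 0.06 rad and z of blue_top_center in the frame of blue_feeder between 0.046 and 0.056 m and horizontal distance between blue_top_center and blue_feeder below 0.015 m and angle between blue_top_center's own z axis and vertical below 0.1 rad and linear speed of each of blue_bottom, blue_top below 0.02 m/s); the robot touches nothing.
It fails at once if the case is dropped from more than about 3 cm instead of set down (contact force between blue_bottom and the fingers below 0.05 N and linear speed of blue_bottom above 0.8 m/s).
It also fails if it takes over 40 s, if anything falls off the work surface, if the arm or the gripper's body presses on something with over 40 N, if the wrist force passes 120 N, or if a joint passes its speed limit or range.

### The arm

A 6-joint arm with a two-finger parallel gripper is mounted at the origin on the work surface. World frame = base frame: x ahead of the robot, y to its left, z up, the work surface at z = 0. Lengths are in m, angles in rad, forces in N, time in s.
With the tool pointing down it reaches from about 0.325 to 0.875 m from the base axis. Payload 4.4 kg.
Tool frame: the origin (TCP) lies on the centre line of the jaws, within the pads' length; the fingertips stand 17 mm ahead of it and the grasp point (between the pads) lies 2 mm behind it (bot.tip_extent is the distance from the TCP to the fingertips, in m); z points along the fingers, y is the direction in which the jaws open and shut (so a half turn about z gives the same grasp; the last joint's range is limited). The gripper opens to 85 mm and grips with 20 to 120 N. Pads are 22 mm wide; open, the fingers measure 114 mm over their backs; the gripper's body (76 mm by 85 mm) begins 54 mm behind the grasp point. The pads swing forward as they close: fully open they stand 13 mm farther back than shut.
Start: joints at [1.079, 0.207, 1.542, -0, 1.393, -0.15], TCP at [0.192, 0.542, 0.248] pointing down, gripper open.
Joint ranges: [-2.73, 2.73], [-0.86, 2.22], [0.23, 2.46], [-1.11, 4.25], [0.08, 2.63], [-2.82, 2.82]. Speed limits (rad/s): [2.79, 2.79, 3.14, 3.14, 3.14, 3.14].

### API

Orientations are given as a rotation vector (axis times angle).
In Python, from station import read_state, read_camera, camera_params, finish_job, bot gives the robot as it stands.
- The arm moves only by the shell command python3 -m jog 'ROWS' [OPENING] [FORCE]. ROWS is JSON, a list of rows, each a list of 6 numbers: the shift along the tool's x, y, z in cm, then the turn, a rotation vector about the tool's x, y, z in rad. A call has 1 to 12 rows; each row is the pose to reach, as a shift and turn from the pose measured when the call began, along the tool's axes at that moment; what a row does not reach only later rows make up. A row lasts 1/10 s, in which the tool goes at most 50 mm and 8.59 degrees, less where a joint would pass 70% of its speed; a pose out of reach is approached as far as the arm can. A call with a gripper value outside its range is refused whole. OPENING is the closure, from -1 (fully open) to 1 (shut), set as the call begins (- or left out, the last holds). The fingers move at their own pace and stop on an object; FORCE is the grip in N (left out, the last holds). Time passes only in rows, so rows that repeat a pose let the fingers close. It gives the time, the measured TCP pose, the force and the opening at its end, in the units of the state.
- read_state(): the state, without advancing time (a new reading comes with each control period).
- read_camera(name): name is "side" or "top"; returns the picture (384x512x3 uint8, red, green, blue); there is no depth.
- camera_params(name): a dict with "K" (3x3 intrinsics, pixels), "eye" and "rotation" of the camera in the world. Camera axes: x right, y down, z forward; pixel columns grow to the right and rows downward; lengths in m; the calibration is good to about 2 mm. A picture is of the moment at which its call begins. camera_params takes no time and is no camera call.
- finish_job(): hands the job in, once; it reports no verdict.
The state is a dict: "t": time; "joint_pos": joint angles; "joint_vel": joint speeds; "effort": joint torques, N m; "position": TCP position; "tcp_rot": TCP orientation; "contact_force": force on the tool from outside, world axes, zero at the start; "ft_torque": the same for the moment, N m; "opening": opening from 0.0 (shut) to 1.0 (fully open).
Only numpy, scipy, OpenCV 4.12 (cv2) and the standard library are available. Lean on these libraries where they do the work, as an engineer would, in place of code of your own. Each camera call takes 0.05 s, during which the arm holds its last target. There are 200 camera calls.

## Working session

There is one attempt and no reset: what is moved stays moved. The work goes in short steps, Python scripts to look and compute and a shell command to move; the robot and the scene stay as the last step left them, time stands still between calls to the robot, and variables do not carry over. Pictures are saved under pics/ and viewed, about 8 in all and at most 12, crops included, and the job is handed in when it is done.

```bash
mkdir -p pics; python3 - <<'E'
from station import *
import cv2
print(read_state())
for n in("top","side"):
    p=camera_params(n);print(n,p)
    cv2.imwrite(f"pics/{n}0.png",read_camera(n)[:,:,::-1])
E
```

```text
{'t': 0.0, 'joint_pos': array([ 1.07952504e+00,  2.07460082e-01,  1.54297721e+00,  2.57433464e-05,
        1.39349173e+00, -1.50497245e-01]), 'joint_vel': array([-0.00189029,  0.00035377,  0.00268089, -0.00057099,  0.0018131 ,
        0.00215845]), 'effort': array([ 1.86022658e-04, -3.83011472e+01, -2.91606081e+01, -1.52694101e-04,
        1.02584847e-02,  1.80310806e-06]), 'position': array([0.19183038, 0.54128761, 0.24709193]), 'tcp_rot': array([-0.53257803, -3.0953469 ,  0.00346924]), 'contact_force': array([ 0.09434462, -0.73464952,  0.35329727]), 'ft_torque': array([-0.01384291, -0.00340852,  0.00446003]), 'opening': 1.0037395514939003}
top {'K': array([[412.43724993,   0.        , 258.51008089],
       [  0.        , 412.43724993, 192.35224944],
       [  0.        ,   0.        ,   1.        ]]), 'eye': array([ 0.44287436, -0.02116177,  1.07839516]), 'rotation': array([-2.14073041,  2.17487598, -0.09454591])}
side {'K': array([[489.84184263,   0.        , 256.15687591],
       [  0.        , 489.84184263, 186.72235703],
       [  0.        ,   0.        ,   1.        ]]), 'eye': array([ 0.19941544, -0.72971598,  0.91820729]), 'rotation': array([-2.35175149,  0.52226533, -0.21584712])}
```

View pics/top0.png

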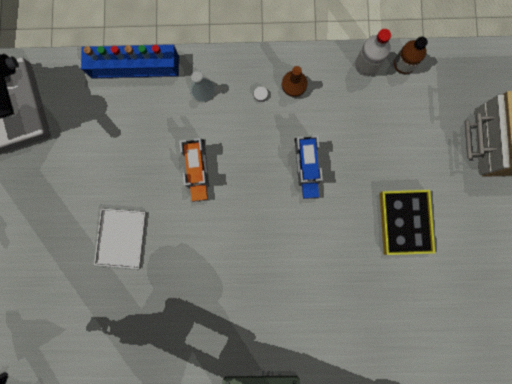

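View pics/side0.png

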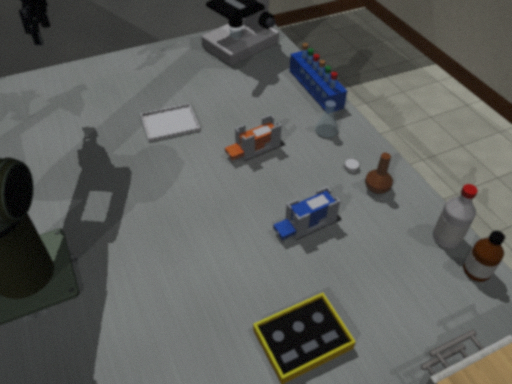

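The top view shows the blue feeder at about (309,165), with the case end standing out at (311,189) towards the robot. The tray is at (120,238) on the left. The side view agrees. Next I'll measure a crop.

```bash
cat > h.py <<'E'
import numpy as np,cv2
from scipy.spatial.transform import Rotation as R
from station import *
def ray(n,uv,z):
    p=camera_params(n);r=R.from_rotvec(p["rotation"]).as_matrix()
    d=r@np.linalg.inv(p["K"])@np.array([uv[0],uv[1],1.]); e=p["eye"]
    return e+d*(z-e[2])/d[2]
def proj(n,X):
    p=camera_params(n);r=R.from_rotvec(p["rotation"]).as_matrix()
    c=(np.atleast_2d(X)-p["eye"])@r@p["K"].T
    return c[:,:2]/c[:,2:]
E
python3 - <<'E'
from h import *
t=cv2.imread("pics/top0.png");s=cv2.imread("pics/side0.png")
# tray
g=cv2.cvtColor(t,cv2.COLOR_BGR2HSV)
m=((g[...,2]>165)&(g[...,1]<40)).astype(np.uint8);m[:195]=0;m[280:]=0;m[:,:85]=0;m[:,160:]=0
r=cv2.minAreaRect(cv2.findNonZero(m));c=np.array([ray("top",q,.012) for q in cv2.boxPoints(r)])
print("tray",r,c.mean(0),np.linalg.norm(np.diff(c,axis=0),axis=1),np.round(c,3))
m=((g[...,0]>105)&(g[...,0]<130)&(g[...,1]>150)).astype(np.uint8);m[:130]=0;m[:,:280]=0;m[:,340:]=0;m[215:]=0
ys,xs=np.nonzero(m)
for y in range(ys.min(),ys.max()+1):print(y,xs[ys==y].min(),xs[ys==y].max(),end="; ")
a=cv2.resize(t[125:210,270:350],None,fx=7,fy=7,interpolation=cv2.INTER_CUBIC)
b=cv2.resize(s[180:250,265:350],None,fx=8,fy=8,interpolation=cv2.INTER_CUBIC)
cv2.imwrite("pics/crop.png",a);cv2.imwrite("pics/crops.png",b)
E
```

```text
tray ((120.86027526855469, 237.4173126220703), (39.41896438598633, 54.43955612182617), 6.170175075531006) [0.44608324 0.35600413 0.012     ] [0.13984112 0.10377264 0.1393839 ] [[0.383 0.413 0.012]
 [0.522 0.401 0.012]
 [0.509 0.298 0.012]
 [0.37  0.311 0.012]]
138 307 309; 139 304 315; 140 300 315; 141 300 315; 142 300 315; 143 300 315; 144 300 315; 145 300 315; 146 300 315; 147 301 316; 148 301 316; 149 300 316; 150 300 316; 151 299 316; 152 300 316; 153 300 316; 154 300 316; 155 300 316; 156 300 316; 157 301 316; 158 301 316; 159 301 317; 160 301 317; 161 301 317; 162 301 317; 163 301 317; 164 301 317; 165 301 317; 166 301 317; 167 301 317; 168 301 317; 169 302 318; 170 303 318; 171 303 318; 172 303 318; 173 303 318; 174 303 318; 175 303 318; 176 303 318; 177 303 318; 178 304 315; 179 314 314; Traceback (most recent call last):
  File "<stdin>", line 10, in <module>
    return umr_minimum(a, axis, None, out, keepdims, initial, where)
ValueError: zero-size array to reduction operation minimum which has no identity
```

```bash
python3 - <<'E'
from h import *
t=cv2.imread("pics/top0.png")
g=cv2.cvtColor(t,cv2.COLOR_BGR2HSV)
m=((g[...,0]>105)&(g[...,0]<130)&(g[...,1]>150)).astype(np.uint8);m[:130]=0;m[:,:280]=0;m[:,340:]=0;m[215:]=0
for n,a,b,z in(("top",139,178,.072),("front",180,215,.03)):
    k=m.copy();k[:a]=0;k[b+1:]=0
    r=cv2.minAreaRect(cv2.findNonZero(k));bp=cv2.boxPoints(r);c=np.array([ray("top",q,z) for q in bp])
    print(n,r,c.mean(0).round(4),np.linalg.norm(np.diff(c,axis=0),axis=1).round(4),c[:,:2].round(4).tolist())
    d=np.diff(c,axis=0);print(np.degrees(np.arctan2(d[:,1],d[:,0])))
a=cv2.resize(t[125:210,270:350],None,fx=7,fy=7,interpolation=cv2.INTER_CUBIC)
cv2.imwrite("pics/crop.png",a)
E
```

```text
top ((308.37298583984375, 158.60247802734375), (39.835723876953125, 17.292327880859375), 84.80557250976562) [ 0.6324 -0.1274  0.072 ] [0.0429 0.0997 0.0424] [[0.6807, -0.103], [0.6838, -0.1457], [0.5842, -0.1517], [0.5811, -0.1093]]
[ -85.81198886 -176.5949504    94.24430458]
front ((310.09759521484375, 189.87806701660156), (14.5769624710083, 15.23955249786377), 83.6598129272461) [ 0.5591 -0.134   0.03  ] [0.0389 0.0374 0.0388] [[0.5759, -0.1131], [0.5796, -0.1519], [0.5423, -0.1549], [0.5386, -0.1163]]
[ -84.5949819  -175.42490601   95.42087894]
```

View pics/crop.png

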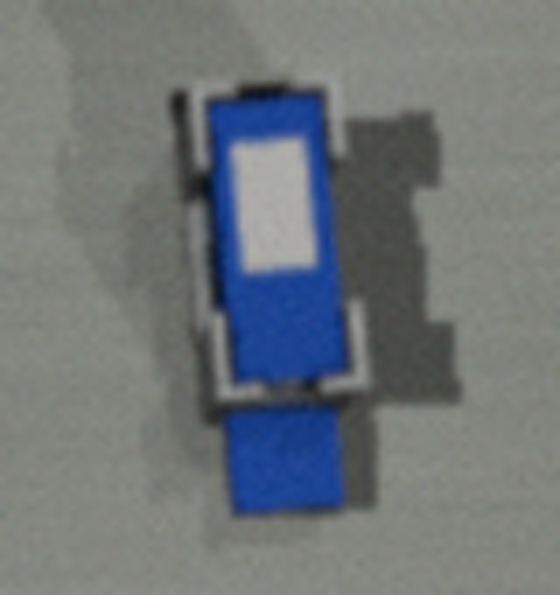

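The crop shows the front edge of the case at about y=512 in the crop, facing the robot. Its 37–39 mm measured size fits the 36 × 40 mm given. So the front end is at x≈0.540, y≈-0.135, with the case axis at about +4°, and the tray's long axis at about -5°.

```bash
cat >> h.py <<'E'
def row(pos,yaw_deg):
    "tool down, tool y across an axis at yaw; prints the row (cm, rad) from the present pose, both half turns"
    s=read_state();Rc=R.from_rotvec(s["tcp_rot"])
    y=np.radians(yaw_deg);ax=np.array([np.cos(y),np.sin(y),0]);dn=np.array([0,0,-1.])
    for k in(1,-1):
        Rd=R.from_matrix(np.column_stack([k*ax,np.cross(dn,k*ax),dn]))
        print("row",(Rc.inv().apply(np.array(pos)-s["position"])*100).round(2),(Rc.inv()*Rd).as_rotvec().round(3))
    print("tool axes\n",Rc.as_matrix().round(3),"t",s["t"],bot.tip_extent)
E
python3 - <<'E'
from h import *
row([.5545,-.1345,.13],4)
E
```

```text
row [-56.77 -51.55  11.81] [-1.000e-03  3.000e-03  2.731e+00]
row [-56.77 -51.55  11.81] [-0.002 -0.001 -0.411]
tool axes
 [[-0.942  0.334 -0.001]
 [ 0.334  0.942 -0.002]
 [ 0.    -0.002 -1.   ]] t 0.1 0.017
```

```bash
python3 -m jog '[[-56.8,-51.6,11.8,0,0,-0.411],[-56.8,-51.6,11.8,0,0,-0.411],[-56.8,-51.6,11.8,0,0,-0.411],[-56.8,-51.6,11.8,0,0,-0.411],[-56.8,-51.6,11.8,0,0,-0.411],[-56.8,-51.6,11.8,0,0,-0.411],[-56.8,-51.6,11.8,0,0,-0.411],[-56.8,-51.6,11.8,0,0,-0.411],[-56.8,-51.6,11.8,0,0,-0.411],[-56.8,-51.6,11.8,0,0,-0.411],[-56.8,-51.6,11.8,0,0,-0.411],[-56.8,-51.6,11.8,0,0,-0.411]]' -1 30
python3 - <<'E'
from h import *
row([.5545,-.1345,.13],4)
E
```

```text
t: 1.3
position: [0.4704, 0.021, 0.1572]
tcp_rot: [0.109, -3.138, 0.002]
contact_force: [1.4, -0.4, 0.7]
opening: 1.001
row [ -7.31 -16.1    2.73] [-2.000e-03  2.000e-03  3.141e+00]
row [ -7.31 -16.1    2.73] [-0.001 -0.001 -0.   ]
tool axes
 [[-0.998 -0.07  -0.001]
 [-0.07   0.998 -0.002]
 [ 0.001 -0.001 -1.   ]] t 1.3 0.017
```

```bash
python3 -m jog '[[-7.3,-16.1,2.7,0,0,0],[-7.3,-16.1,2.7,0,0,0],[-7.3,-16.1,2.7,0,0,0],[-7.3,-16.1,2.7,0,0,0],[-7.3,-16.1,2.7,0,0,0],[-7.3,-16.1,2.7,0,0,0],[-7.3,-16.1,2.7,0,0,0],[-7.3,-16.1,2.7,0,0,0]]'
python3 - <<'E'
from h import *
row([.5545,-.1345,.036],4)
t=read_camera("top");s=read_camera("side")
cv2.imwrite("pics/c.png",np.hstack([cv2.resize(i,(400,400),interpolation=cv2.INTER_CUBIC) for i in(t[120:230,255:365],s[130:260,225:355])])[:,:,::-1])
E
```

```text
t: 2.1
position: [0.5538, -0.1331, 0.1304]
tcp_rot: [0.112, -3.138, 0.002]
contact_force: [0.2, -0.1, 0.4]
opening: 0.998
row [-0.08 -0.13  9.44] [ 3.00e-03 -2.00e-03 -3.14e+00]
row [-0.08 -0.13  9.44] [-0.001 -0.002  0.002]
tool axes
 [[-0.997 -0.071 -0.002]
 [-0.071  0.997 -0.001]
 [ 0.002 -0.001 -1.   ]] t 2.1 0.017
```

View pics/c.png

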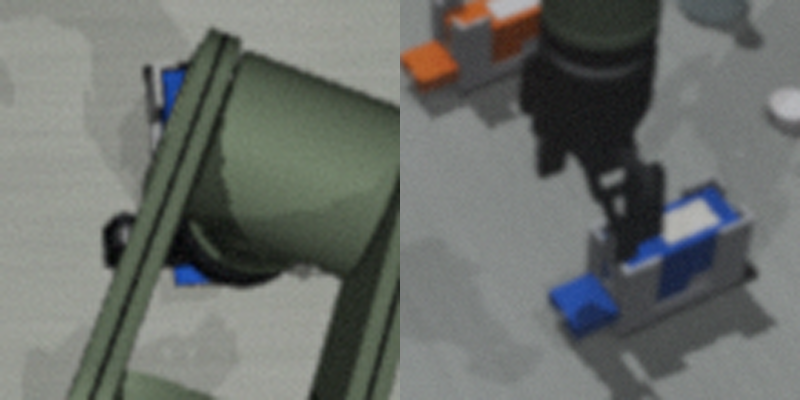

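```bash
python3 - <<'E'
from h import *
a=np.radians(4);x=np.array([np.cos(a),np.sin(a)]);n=np.array([-x[1],x[0]]);f=np.array([.5395,-.1355])
print(proj("side",[[*(f+n*.02),.03],[*(f-n*.02),.03]]))
print(ray("side",(273.7,226.5),.03),ray("side",(285,234.7),.03),f+n*.02,f-n*.02)
E
```

```text
[[271.98781574 224.24868656]
 [280.99158961 236.49397943]]
[ 0.53874507 -0.12306655  0.03      ] [ 0.55143328 -0.15477704  0.03      ] [ 0.53810487 -0.11554872] [ 0.54089513 -0.15545128]
```

```bash
python3 -m jog '[[-0.1,-0.15,4.8,0,0,0],[-0.1,-0.15,8,0,0,0],[-0.1,-0.15,9.6,0,0,0],[-0.1,-0.15,9.6,0,0,0],[-0.1,-0.15,9.6,0,0,0]]' && python3 -m jog '[[0,0,0,0,0,0],[0,0,0,0,0,0],[0,0,0,0,0,0],[0,0,0,0,0,0],[0,0,0,0,0,0],[0,0,0,0,0,0]]' 1 30
python3 - <<'E'
from h import *
row([.5545,-.1345,.034],4)
t=read_camera("top");s=read_camera("side")
cv2.imwrite("pics/d.png",cv2.resize(s[150:260,245:355],(600,600),interpolation=cv2.INTER_CUBIC)[:,:,::-1])
E
```

```text
t: 2.7
position: [0.556, -0.135, 0.0356]
tcp_rot: [-0.113, 3.139, -0.003]
contact_force: [0.3, 0.2, 0.2]
opening: 1.0
t: 3.3
position: [0.5569, -0.1354, 0.0371]
tcp_rot: [-0.113, 3.137, -0.005]
contact_force: [-1.1, -0.1, 5.0]
opening: 0.457
row [0.23 0.1  0.3 ] [-3.00e-03 -5.00e-03 -3.14e+00]
row [0.23 0.1  0.3 ] [-0.003  0.002  0.002]
tool axes
 [[-0.997 -0.072  0.002]
 [-0.072  0.997 -0.003]
 [-0.002 -0.003 -1.   ]] t 3.3 0.017
```

View pics/d.png

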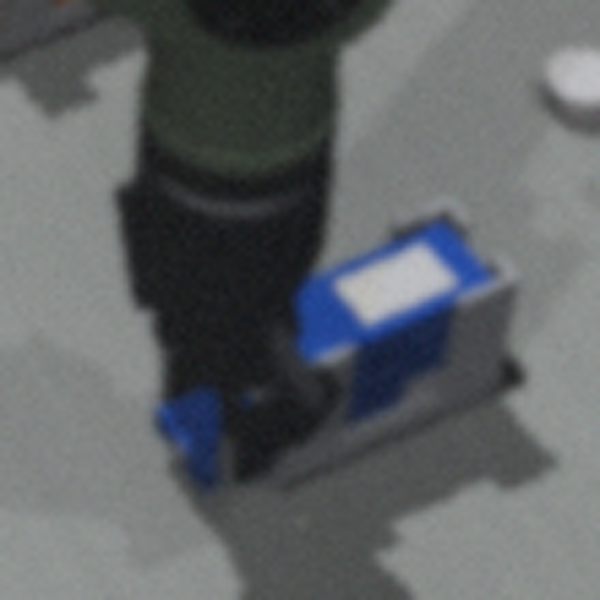

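```bash
python3 -m jog '[[0,0,0,0,0,0],[0.8,0,0,0,0,0],[1.6,0,0,0,0,0],[2.4,0,0,0,0,0],[3.2,0,0,0,0,0],[4,0,0,0,0,0],[4.8,0,-0.02,0,0,0],[5.6,0,-0.02,0,0,0],[6.4,0,-0.03,0,0,0],[7.4,0,-0.05,0,0,0],[8.6,0,-0.05,0,0,0],[9.5,0,-0.05,0,0,0]]' 1 40
python3 -m jog '[[0.3,0,-0.1,0,0,0],[0.3,0,-0.1,0,0,0]]'
python3 - <<'E'
from h import *
t=read_camera("top");s=read_camera("side")
cv2.imwrite("pics/e.png",np.hstack([cv2.resize(i,(400,400),interpolation=cv2.INTER_CUBIC) for i in(t[120:240,250:370],s[150:290,215:355])])[:,:,::-1])
E
```

```text
t: 4.6
position: [0.4603, -0.1419, 0.037]
tcp_rot: [-0.113, 3.139, -0.004]
contact_force: [0.5, -0.0, 0.1]
opening: 0.454
t: 4.8
position: [0.4565, -0.142, 0.0379]
tcp_rot: [-0.112, 3.14, -0.003]
contact_force: [-0.4, -0.3, 0.2]
opening: 0.455
```

View pics/e.png

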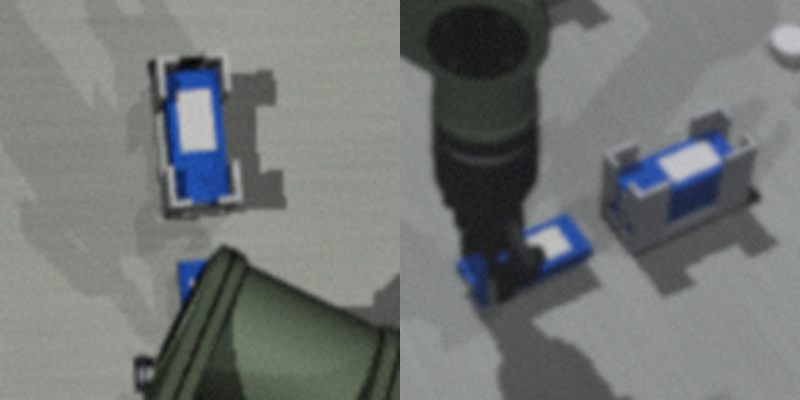

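The stack has dropped one step and lies flat at about (197,130) in the left half. The case is held level and clear of the slot (right half, about (540,250)).

```bash
python3 -m jog '[[0,0,-2,0,0,0],[0,0,-5,0,0,0],[0,0,-8,0,0,0],[0,0,-9.5,0,0,0],[0,0,-9.5,0,0,0],[0,0,-9.5,0,0,0]]'
python3 - <<'E'
from h import *
print(ray("top",(307,198),.03),ray("top",(304,198),.03))
row([.4135,.359,.135],-5)
E
```

```text
t: 5.5
position: [0.4577, -0.142, 0.133]
tcp_rot: [-0.113, 3.138, -0.004]
contact_force: [0.0, -0.1, 0.1]
opening: 0.453
[ 0.53837479 -0.12559598  0.03      ] [ 0.53850138 -0.11797042  0.03      ]
row [ 0.82 50.29 -0.34] [-0.003 -0.004 -2.983]
row [ 0.82 50.29 -0.34] [-0.003  0.002  0.159]
tool axes
 [[-0.997 -0.072  0.002]
 [-0.072  0.997 -0.003]
 [-0.002 -0.003 -1.   ]] t 5.5 0.017
```

```bash
python3 -m jog '[[0,2,0,0,0,0],[0.1,6,0,0,0,0.02],[0.2,10.5,0,0,0,0.04],[0.3,15,0,0,0,0.06],[0.4,19.5,0,0,0,0.08],[0.5,24,0,0,0,0.1],[0.6,28.5,-0.1,0,0,0.12],[0.7,33,-0.1,0,0,0.14],[0.7,37.5,-0.1,0,0,0.15],[0.8,41.5,-0.2,0,0,0.159],[0.8,45,-0.2,0,0,0.159],[0.8,48,-0.2,0,0,0.159]]'
python3 -m jog '[[0,0,0,0,0,0],[0,0,0,0,0,0]]'
python3 - <<'E'
from h import *
row([.4135,.359,.035],-5)
t=read_camera("top");s=read_camera("side")
cv2.imwrite("pics/f.png",np.hstack([cv2.resize(i,(400,400),interpolation=cv2.INTER_CUBIC) for i in(t[170:310,50:190],s[30:190,90:250])])[:,:,::-1])
E
```

```text
t: 6.7
position: [0.4137, 0.3376, 0.1315]
tcp_rot: [-0.135, -3.138, 0.007]
contact_force: [0.6, 0.2, -0.3]
opening: 0.452
t: 6.9
position: [0.4121, 0.3374, 0.1292]
tcp_rot: [-0.131, -3.134, 0.011]
contact_force: [-0.4, -0.5, -0.2]
opening: 0.455
row [-0.    2.24  9.41] [ 0.007 -0.012 -3.138]
row [-0.    2.24  9.41] [-0.007 -0.004  0.003]
tool axes
 [[-0.996  0.084 -0.005]
 [ 0.084  0.996 -0.007]
 [ 0.004 -0.007 -1.   ]] t 6.9 0.017
```

View pics/f.png

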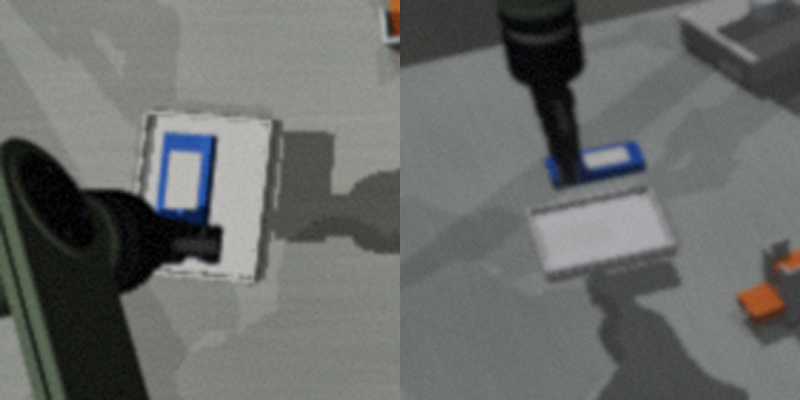

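```bash
python3 -m jog '[[0,2.0,2,-0.007,-0.004,0],[0,2.1,5,-0.007,-0.004,0],[0,2.1,7.5,-0.007,-0.004,0],[0,2.1,9,-0.007,-0.004,0],[0,2.1,9.4,-0.007,-0.004,0],[0,2.1,9.4,-0.007,-0.004,0],[0,2.1,9.4,-0.007,-0.004,0]]'
python3 - <<'E'
from h import *
print("rear edge",ray("top",(114.8,216.2),.122))
row([.4135,.359,.026],-5)
t=read_camera("top");s=read_camera("side")
cv2.imwrite("pics/g.png",np.hstack([cv2.resize(i,(400,400),interpolation=cv2.INTER_CUBIC) for i in(t[190:290,70:170],s[70:170,120:220])])[:,:,::-1])
E
```

```text
t: 7.7
position: [0.4154, 0.357, 0.0371]
tcp_rot: [0.136, 3.136, 0.003]
contact_force: [-0.4, 1.0, -0.5]
opening: 0.449
rear edge [0.49477945 0.33233303 0.122     ]
row [0.21 0.18 1.11] [-4.000e-03  3.000e-03 -3.141e+00]
row [0.21 0.18 1.11] [0.002 0.003 0.001]
tool axes
 [[-0.996  0.087  0.003]
 [ 0.087  0.996  0.002]
 [-0.003  0.002 -1.   ]] t 7.7 0.017
```

View pics/g.png

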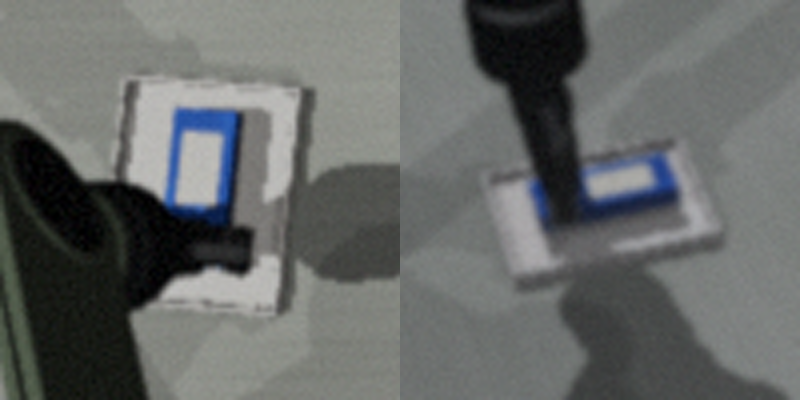

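The case is over the tray, inside the rim, and parallel to it in both views. I'll lower it until it touches.

```bash
python3 -m jog '[[0,0,0.3,0,0,0],[0,0,0.6,0,0,0],[0,0,0.85,0,0,0],[0,0,1.0,0,0,0],[0,0,1.0,0,0,0],[0,0,1.0,0,0,0]]'; python3 -m jog '[[0,0,0.1,0,0,0],[0,0,0.1,0,0,0],[0,0,0.1,0,0,0]]'
```

```text
t: 8.4
position: [0.4155, 0.3573, 0.0272]
tcp_rot: [0.136, 3.136, 0.003]
contact_force: [0.6, -0.3, -0.7]
opening: 0.456
t: 8.7
position: [0.4154, 0.3573, 0.0262]
tcp_rot: [0.135, 3.136, 0.003]
contact_force: [-0.3, -0.2, -1.0]
opening: 0.454
```

```bash
python3 -m jog '[[0,0,0.1,0,0,0],[0,0,0.1,0,0,0],[0,0,0.1,0,0,0]]'; python3 -m jog '[[0,0,0.1,0,0,0],[0,0,0.1,0,0,0],[0,0,0.1,0,0,0]]'
```

```text
t: 9.0
position: [0.4156, 0.3574, 0.0253]
tcp_rot: [0.135, 3.135, 0.003]
contact_force: [0.4, -0.2, 0.3]
opening: 0.456
t: 9.3
position: [0.4156, 0.3574, 0.0252]
tcp_rot: [0.135, 3.136, 0.003]
contact_force: [-1.6, -1.2, 5.4]
opening: 0.456
```

Contact at z=0.0252, where 0.025 was expected, with 5 N upward. Now I'll release partway, so the fingers stay off the rim, and rise.

```bash
python3 -m jog '[[0,0,-0.05,0,0,0],[0,0,-0.05,0,0,0],[0,0,-0.05,0,0,0],[0,0,-0.05,0,0,0]]' -0.3; python3 -m jog '[[0,0,-0.5,0,0,0],[0,0,-2,0,0,0],[0,0,-5,0,0,0],[0,0,-9,0,0,0],[0,0,-13,0,0,0],[0,10,-15,0,0,0],[0,14,-16,0,0,0],[0,18,-16,0,0,0],[0,18,-16,0,0,0],[0,18,-16,0,0,0]]'
python3 - <<'E'
from h import *
t=read_camera("top");s=read_camera("side");print(read_state()["t"])
g=cv2.cvtColor(t,cv2.COLOR_RGB2HSV)
m=((g[...,0]>105)&(g[...,0]<130)&(g[...,1]>150)).astype(np.uint8)
for n,b,z in(("case",(195,285,85,165),.018),("stack",(130,200,285,340),.058)):
    k=np.zeros_like(m);k[b[0]:b[1],b[2]:b[3]]=m[b[0]:b[1],b[2]:b[3]]
    c=np.array([ray("top",q,z) for q in cv2.boxPoints(cv2.minAreaRect(cv2.findNonZero(k)))])
    print(n,c.mean(0).round(4),np.linalg.norm(np.diff(c,axis=0),axis=1).round(3))
cv2.imwrite("pics/h.png",np.hstack([cv2.resize(i,(400,533),interpolation=cv2.INTER_CUBIC) for i in(t[130:290,75:195],s[80:240,120:240])])[:,:,::-1])
E
```

```text
t: 9.7
position: [0.4155, 0.3573, 0.0255]
tcp_rot: [0.135, 3.136, 0.002]
contact_force: [-0.2, 0.3, -0.4]
opening: 0.653
t: 10.7
position: [0.4305, 0.5409, 0.1881]
tcp_rot: [0.129, 3.133, 0.01]
contact_force: [0.1, -0.4, 0.5]
opening: 0.647
10.8
case [0.4487 0.3535 0.018 ] [0.096 0.04  0.096]
stack [ 0.6314 -0.1285  0.058 ] [0.042 0.103 0.042]
```

View pics/h.png

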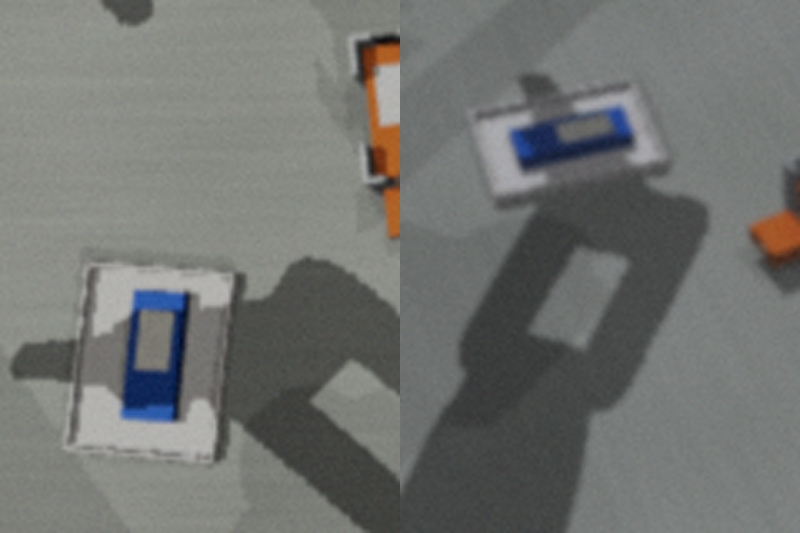

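The case lies flat in the middle of the tray (left half, about (155,355)), and the arm is clear.

```bash
python3 -m jog '[[0,0,0,0,0,0],[0,0,0,0,0,0],[0,0,0,0,0,0]]'; python3 -c "from station import *;print(finish_job())"
```

```text
t: 11.1
position: [0.4304, 0.5356, 0.1867]
tcp_rot: [0.135, 3.136, 0.001]
contact_force: [-0.0, 0.8, 0.4]
opening: 0.651
the job is handed in; nothing more can be done
None
```

I drew the bottom blue case out level through the front slot and set it down flat in the white tray. I let go, moved the arm clear and handed the job in at about 11 s; no verdict was reported.

- **Case in the tray:** the last pictures put it at about (0.449, 0.354), within about 4 mm of my estimate of the tray's centre, (0.446, 0.356). It touched the floor at about 5 N and at the height I expected, so it was set down, not dropped.
- **Rest of the stack:** right after the draw, the pictures showed the other three cases one step lower and flat. The last picture put the top case at about (0.631, -0.129), within 2 mm of where I first measured the stack.
- **Disagreements:**
  - My early tray measurement was about 14 mm narrower than the tray's outer width, well within the room there was.
  - The side and top views differed by up to about 10 mm on the case's front corners.

No check failed. Nothing measured the top case's height directly: I judged it by eye, and the final position figure assumes the lower height.

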